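Load the scanned fans into the test rack in scan order

TASK

The four fans in the incoming rack were scanned in order, starting at the rack's orange end block. Move all four to the empty test rack in that same order counted from its own orange-topped controller: the fan nearest the incoming rack's orange block goes into the bay next to the controller, the second into the second bay, and so on. Keep the fans upright, set each down in its bay without dropping it, and leave them standing square in their bays.

Things in the scene. Friction and masses are not known exactly. Their poses are not given: they have to be found in the camera images.
- in_rack: incoming rack, on the left or right half of the table: two aluminium rails along its y, carrying four dark nests centred at y = -90 (place 1), -30, 30, 90 mm, x = 0. At its -y end, next to place 1, is a solid orange end block (106 x 46 mm, 30 high, at y = -151) with a small clear cup on it. Origin: middle of the row, at table height. x away from the robot, turned up to 0.2 rad.
- test_rack: empty test rack: grey base, four dark bays centred at y = 90 (bay 1), 30, -30, -90 mm, x = 0; bay floor 28 mm above the table, inside 96 (x) by 41 mm (y), rims 3 thick, 12 high. At its +y end, next to bay 1: orange-topped controller, 56 mm wide at y = 154, 70 high. Socket strip 51 high at x = 65 to 91. Origin: middle of the row, table height. x away from the robot, turned up to 0.2 rad.
- fan_blue: cooling fan with a blue plug and hub label: black, 80 x 80 mm, 25 thick, 70 to 140 g, standing on edge in a nest of the incoming rack, nearly square to it, 60 mm from its neighbours (centres). Plug 20 x 18 mm, 12 high, on the top edge, 26 mm to +x. Grip across the thickness. Origin: centre of the underside, 28 mm above the table; x along the 80 mm edge, y across the thickness, z up.
- fan_white: cooling fan with a white plug and hub label: black, 80 x 80 mm, 25 thick, 70 to 140 g, standing on edge in a nest of the incoming rack, nearly square to it, 60 mm from its neighbours (centres). Plug 20 x 18 mm, 12 high, on the top edge, 26 mm to +x. Grip across the thickness. Origin: centre of the underside, 28 mm above the table; x along the 80 mm edge, y across the thickness, z up.
- fan_red: cooling fan with a red plug and hub label: black, 80 x 80 mm, 25 thick, 70 to 140 g, standing on edge in a nest of the incoming rack, nearly square to it, 60 mm from its neighbours (centres). Plug 20 x 18 mm, 12 high, on the top edge, 26 mm to +x. Grip across the thickness. Origin: centre of the underside, 28 mm above the table; x along the 80 mm edge, y across the thickness, z up.
- fan_yellow: cooling fan with a yellow plug and hub label: black, 80 x 80 mm, 25 thick, 70 to 140 g, standing on edge in a nest of the incoming rack, nearly square to it, 60 mm from its neighbours (centres). Plug 20 x 18 mm, 12 high, on the top edge, 26 mm to +x. Grip across the thickness. Origin: centre of the underside, 28 mm above the table; x along the 80 mm edge, y across the thickness, z up.
- nest_blue: the fixed nest of the incoming rack in which the blue fan stands at the start, so it marks that fan's starting place (the nests look alike): dark grey tray 102 x 47 mm, inside 96 (x) by 41 mm (y), floor 4 mm thick, rims 3 mm thick rising 12 mm above the floor. Origin: centre of its underside, 24 mm above the table; axes parallel to the rack's.
- nest_white: the fixed nest of the incoming rack in which the white fan stands at the start, so it marks that fan's starting place (the nests look alike): dark grey tray 102 x 47 mm, inside 96 (x) by 41 mm (y), floor 4 mm thick, rims 3 mm thick rising 12 mm above the floor. Origin: centre of its underside, 24 mm above the table; axes parallel to the rack's.
- nest_red: the fixed nest of the incoming rack in which the red fan stands at the start, so it marks that fan's starting place (the nests look alike): dark grey tray 102 x 47 mm, inside 96 (x) by 41 mm (y), floor 4 mm thick, rims 3 mm thick rising 12 mm above the floor. Origin: centre of its underside, 24 mm above the table; axes parallel to the rack's.
- nest_yellow: the fixed nest of the incoming rack in which the yellow fan stands at the start, so it marks that fan's starting place (the nests look alike): dark grey tray 102 x 47 mm, inside 96 (x) by 41 mm (y), floor 4 mm thick, rims 3 mm thick rising 12 mm above the floor. Origin: centre of its underside, 24 mm above the table; axes parallel to the rack's.
Not all that is in view belongs to the job. Leave any green look-alike of the fan_white alone. What is shaped like the fan_red but pink is not meant.

How it is judged:
By the outcome, as a careful person would: the job done as asked, in the order asked, and still so for the second after the job is handed in, with the robot touching nothing.
It also fails if it takes over 115 s, if anything falls off the work surface, if the arm or the gripper's body presses on something with over 40 N, if the wrist force passes 120 N, or if a joint passes its speed limit or range.

ROBOT

A 6-joint arm with a two-finger parallel gripper is mounted at the origin on the work surface. World frame = base frame: x ahead of the robot, y to its left, z up, the work surface at z = 0. Lengths are in mm, angles in rad, forces in N, time in s.
With the tool pointing down it reaches from about 300 to 775 mm from the base axis. Payload 14.6 kg.
Tool frame: the origin (TCP) lies on the centre line of the jaws, within the pads' length; the fingertips stand 19 mm ahead of it and the grasp point (between the pads) is the TCP (bot.tip_reach is the distance from the TCP to the fingertips, in mm); z points along the fingers, y is the line along which they close (so a half turn about z gives the same grasp; the last joint's range is limited). The gripper opens to 85 mm and grips with 20 to 120 N. Pads are 22 mm wide; open, the fingers measure 114 mm over their backs; the gripper's body (76 mm by 85 mm) begins 54 mm behind the grasp point. The pads swing forward as they close: fully open they stand 13 mm farther back than shut.
Start: joints at [-1.368, 0.3, 1.521, -0, 1.321, -0.067], TCP at [146.59, -530.095, 215.981] pointing down, gripper open.
Joint ranges: [-3.03, 3.03], [-0.79, 2.21], [0.23, 2.52], [-1.04, 4.18], [0, 3.07], [-2.55, 2.55]. Speed limits (rad/s): [2.22, 2.22, 2.57, 3.14, 3.14, 3.14].

INTERFACE

Orientations are given as a unit quaternion [w, x, y, z].
In Python, from rig import bot gives the robot as it stands. Calls block until the motion is done:
- bot.move_to(position, orientation): joint-space move of the TCP to a pose.
- bot.servo_line(position, attitude=None, speed=150, until_force=None): straight line of the TCP; attitude=None keeps the orientation; speed is the mean speed in mm/s. With until_force (N) it stops when the force on the tool has changed by that much, and returns True; else False.
- bot.move_joints(angles): joint-space move.
- bot.move_gripper(opening, grip_force=None): finger opening in mm; grip_force is the grip in N (None keeps the last); returns when the fingers have stopped.
- bot.dwell(seconds).
- bot.ik(position, orientation): joint angles nearest the present ones, or None.
- bot.read_state(): the state.
- bot.read_camera(name): name is "scene" or "top" or "wrist"; returns a dict with "image" (480x640x3 uint8, blue, green, red), "depth" (480x640 float32, mm along the optical axis (not along the pixel's ray), 0 where there is no reading), "fovy" (degrees; the focal length in pixels is half the picture's height over the tangent of half this angle, whatever the lens; pixels are square), "cx", "cy" (the principal point, pixels), "eye" and "attitude" of the camera in the world; the wrist camera has in their place "mount" (4x4, takes a point from camera to tool coordinates, whose origin is the TCP and whose axes are the flange's). Camera axes: x right, y down, z forward; pixel columns grow to the right and rows downward; lengths in mm; the calibration is good to about 2 mm. A picture is of the moment at which its call begins: read the wrist's pose just before it.
A pose or a line that the arm cannot do raises bot.MotionError and nothing moves.
- bot.finish_job(): hands the job in; it is judged then, once.
The state is a dict: "clock": time; "joint_positions": joint angles; "qvel": joint speeds; "effort": joint torques, N m; "ee_pos": TCP position; "tool_rot": TCP orientation; "ft_force": force on the tool from outside, world axes, zero at the start; "moment": the same for the moment, N m; "grip_width": finger opening in mm; "grip_force": force on a finger pad.
Only numpy, scipy, OpenCV 4.12 (cv2) and the standard library are available. Lean on these libraries where they do the work, as an engineer would, in place of code of your own. Each camera call takes 0.05 s, during which the arm holds its last target. There are 200 camera calls.

## Working session

There is one attempt and no reset: what is moved stays moved. The work goes in short steps, each a Python script; the robot and the scene stay as the last script left them, time stands still between calls to the robot, and variables do not carry over. Pictures are saved under pics/ and viewed, at most 14 in all, crops included, and the job is handed in when it is done.

```bash
mkdir -p pics; python3 - <<'E'
from rig import bot
import cv2,numpy as np
for n in ("top","scene"):
    c=bot.read_camera(n); cv2.imwrite(f"pics/{n}0.png",c["image"]); np.savez(f"{n}0.npz",**{k:np.array(v) for k,v in c.items()})
    print(n,c["fovy"],c["cx"],c["cy"],c["eye"],c["attitude"])
print(bot.read_state()["clock"],bot.read_state()["tool_rot"])
E
```

```text
top 55.561247468747034 313.6820034358828 244.52724340518577 [343.29920919 -15.0670301  984.0261751 ] [-0.06118113  0.7114934  -0.69761285  0.05805453]
scene 51.91934139936508 324.4132656927055 240.9431259014782 [786.82217832 420.92164974 861.74771551] [-0.07668963  0.28900928  0.91754217 -0.26212345]
0.1 [-5.34145829e-04  9.90915001e-01  1.34488561e-01 -4.37534176e-05]
```

View pics/top0.png

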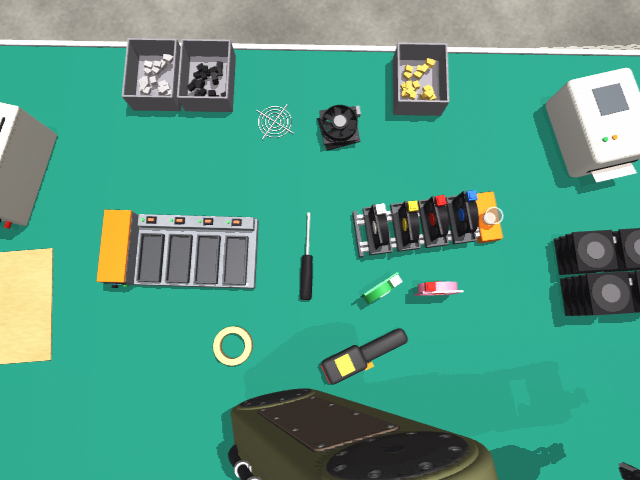

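View pics/scene0.png

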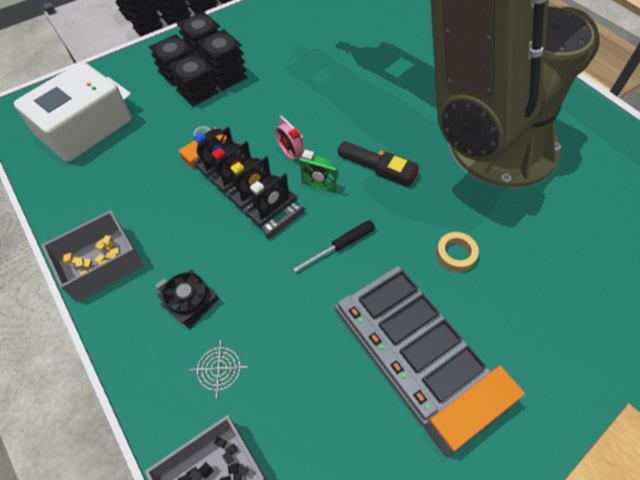

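Top view: the incoming rack is on the right, with the orange block at (488,217), so the order from the block is blue, red, yellow, white. The test rack is on the left, with its controller at (116,246). I'll enlarge both.

```bash
cat > h.py <<'E'
import numpy as np,cv2
from scipy.spatial.transform import Rotation as R
def load(n): return dict(np.load(n))
def rot(q): return R.from_quat(np.r_[q[1:],q[0]])
def ray(c,u,v):
    f=240/np.tan(np.radians(float(c["fovy"]))/2)
    return np.stack([(u-c["cx"])/f,(v-c["cy"])/f,np.ones_like(u*1.0)],-1)
def at_z(c,uv,z):
    uv=np.atleast_2d(np.array(uv,float)); d=rot(c["attitude"]).apply(ray(c,uv[:,0],uv[:,1]))
    return c["eye"]+d*((z-c["eye"][2])/d[:,2])[:,None]
def cloud(c):
    v,u=np.mgrid[:480,:640]; p=ray(c,u,v)*c["depth"][...,None]
    return (rot(c["attitude"]).apply(p.reshape(-1,3))+c["eye"]).reshape(480,640,3)
E
python3 - <<'E'
from h import *
c=load("top0.npz");P=cloud(c);im=c["image"]
def up(x0,y0,w,h,s,n): cv2.imwrite(n,cv2.resize(im[y0:y0+h,x0:x0+w],None,fx=s,fy=s,interpolation=cv2.INTER_CUBIC))
up(345,180,160,90,5,"pics/inr.png"); up(90,200,175,95,4.5,"pics/tst.png")
for u,v in [(300,350),(490,235),(110,246),(150,258),(237,262),(195,285),(380,209),(413,206),(440,201),(471,196)]: print(u,v,P[v,u].round(1))
E
```

```text
300 350 [284.7  15.4  -3.4]
490 235 [ 534.1 -384.9   28.2]
110 246 [488.  405.5  69.4]
150 258 [470.8 338.1  25.6]
237 262 [465.6 152.4  27.5]
195 285 [415.6 239.4  23. ]
380 209 [ 563.8 -137.9  118. ]
413 206 [ 570.8 -202.1  119.1]
440 201 [ 581.4 -254.7  120.6]
471 196 [ 593.1 -316.   119.2]
```

View pics/inr.png

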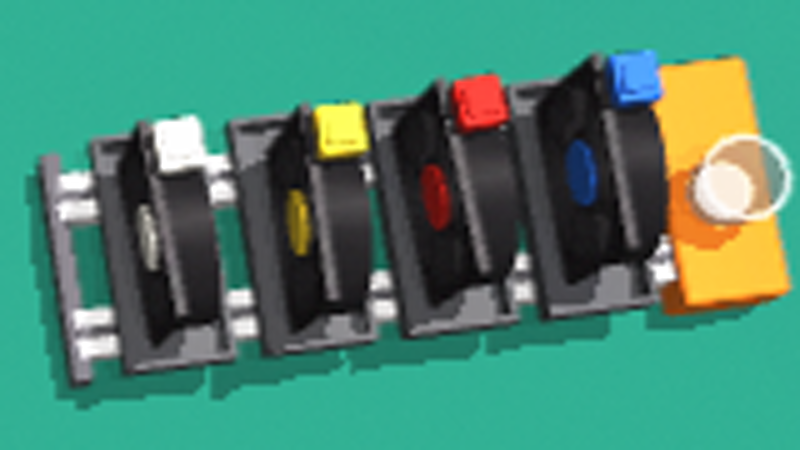

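View pics/tst.png

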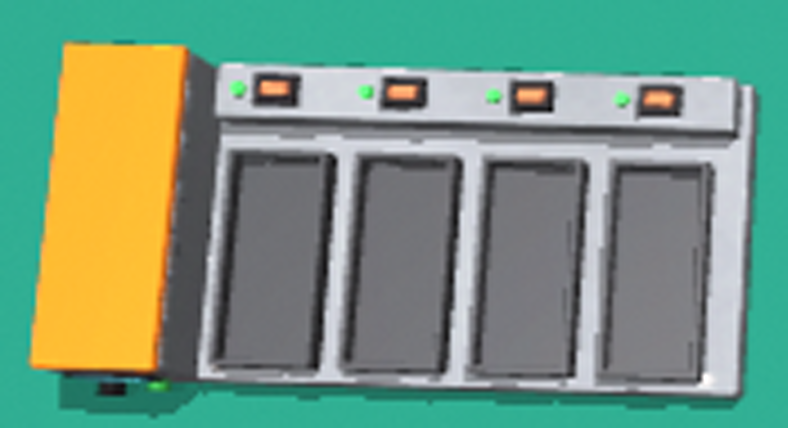

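The crops show plug-top centres at white (178,142), yellow (340,130), red (480,102) and blue (635,78). Bay centres at rim height are at (273,262), (401,265), (529,269) and (656,272). Next I'll fit both racks to these.

```bash
cat >> h.py <<'E'
def fit(model,meas):  # 2D rigid: meas = R model + t
    m,q=np.array(model,float),np.array(meas)[:,:2]; mc,qc=m.mean(0),q.mean(0); a,b=m-mc,q-qc
    th=np.arctan2((a[:,0]*b[:,1]-a[:,1]*b[:,0]).sum(),(a*b).sum()); r=np.array([[np.cos(th),-np.sin(th)],[np.sin(th),np.cos(th)]])
    return qc-r@mc,th,(q-qc)-a@r.T
E
python3 - <<'E'
from h import *
c=load("top0.npz")
f=lambda l,s,o:np.array(l)/s+np.array(o)-0.5+0.5/s
pl=at_z(c,f([(635,78),(480,102),(340,130),(178,142)],5,(345,180)),120)
print(pl.round(1)); print(fit([(26,y) for y in(-90,-30,30,90)],pl))
ob=at_z(c,f([(655,65),(745,58),(790,290),(672,296)],5,(345,180)),30); print(ob.round(1),ob.mean(0))
nn=at_z(c,f([(122,372),(235,358),(268,353),(378,340),(400,333),(520,318),(545,318),(660,298)],5,(345,180)),40);print(nn.round(1))
by=at_z(c,f([(273,262),(401,265),(529,269),(656,272)],4.5,(90,200)),40)
print(by.round(1)); print(fit([(0,y) for y in(90,30,-30,-90)],by))
ct=at_z(c,f([(65,43),(187,45),(155,371),(31,368)],4.5,(90,200)),70); print(ct.round(1),ct.mean(0))
E
```

```text
[[ 594.5 -317.   120. ]
 [ 583.6 -256.1  120. ]
 [ 571.3 -201.2  120. ]
 [ 565.3 -138.   120. ]]
(array([ 553.05286783, -232.38882497]), np.float64(0.16739195990203298), array([[ 0.82685246, -0.1789656 ],
       [-0.04325036,  1.5650036 ],
       [-2.37367394, -2.71373737],
       [ 1.59007184,  1.32769937]]))
[[ 626.7 -357.3   30. ]
 [ 630.5 -396.3   30. ]
 [ 528.6 -410.7   30. ]
 [ 525.1 -360.5   30. ]] [ 577.72588708 -381.21345586   30.        ]
[[ 486.3 -125.5   40. ]
 [ 493.2 -172.8   40. ]
 [ 495.5 -186.7   40. ]
 [ 502.  -232.9   40. ]
 [ 505.1 -242.1   40. ]
 [ 512.5 -292.7   40. ]
 [ 512.7 -303.2   40. ]
 [ 522.2 -351.8   40. ]]
[[469.2 332.2  40. ]
 [469.  272.5  40. ]
 [468.3 212.9  40. ]
 [468.  153.8  40. ]]
(array([468.64432221, 242.85367867]), np.float64(-0.00725190729707278), array([[-0.05382402, -0.61421417],
       [ 0.13957861, -0.30731338],
       [-0.13534477,  0.02214286],
       [ 0.04959019,  0.89938468]]))
[[564.7 424.9  70. ]
 [564.8 368.8  70. ]
 [415.1 370.   70. ]
 [415.4 425.6  70. ]] [490.0135322  397.29538021  70.        ]
```

The fits agree with the given sizes: pitch residuals are under 3 mm, and the end block and controller sit where they should. Now a closer wrist look over the incoming rack.

```bash
cat >> h.py <<'E'
from rig import bot
IN=(np.array([553.,-232.4]),0.167); TE=(np.array([468.6,242.9]),-0.004)
def q(th): return [0,float(np.cos(th/2)),float(np.sin(th/2)),0]
def pt(rk,x,y): t,th=rk; return t+np.array([np.cos(th)*x-np.sin(th)*y,np.sin(th)*x+np.cos(th)*y])
def wrist(n):
    s=bot.read_state(); c=bot.read_camera("wrist"); T=np.array(c["mount"])
    r=rot(s["tool_rot"]); c["eye"]=r.apply(T[:3,3])+s["ee_pos"]
    a=(r*R.from_matrix(T[:3,:3])).as_quat(); c["attitude"]=np.r_[a[3],a[:3]]
    cv2.imwrite(f"pics/{n}.png",c["image"]); np.savez(n+".npz",**{k:np.array(v) for k,v in c.items()}); return c
E
python3 - <<'E'
from h import *
for rk in (IN,TE):
  for y in (-90,90):
    for z in (93,215): print(bot.ik([*pt(rk,0,y),z],q(rk[1])))
p=pt(IN,-30,10)
bot.move_to([*p,350],q(IN[1])); bot.dwell(.3); c=wrist("w1"); print(c["eye"],c["fovy"],bot.read_state()["clock"],bot.read_state()["ee_pos"],bot.read_state()["joint_positions"])
E
```

```text
[-5.70744783e-01  6.39926428e-01  1.32188577e+00 -4.44089210e-16
  1.17978046e+00  8.33051544e-01]
[-5.70744783e-01  5.34364206e-01  1.19526265e+00 -4.44089210e-16
  1.41196579e+00  8.33051544e-01]
[-3.26675657e-01  4.45678824e-01  1.62626331e+00 -4.44089210e-16
  1.06965052e+00  1.07712067e+00]
[-3.26675657e-01  3.16035464e-01  1.50228180e+00 -4.44089210e-16
  1.32327539e+00  1.07712067e+00]
[ 2.41254913e-01  3.18295408e-01  1.80868458e+00 -4.44089210e-16
  1.01461266e+00  1.81605124e+00]
[ 2.41254913e-01  1.72568422e-01  1.68067202e+00 -4.44089210e-16
  1.28835222e+00  1.81605124e+00]
[ 5.53633912e-01  4.81862925e-01  1.57177535e+00 -4.44089210e-16
  1.08795438e+00  2.12843024e+00]
[ 5.53633912e-01  3.56726083e-01  1.44818113e+00 -4.44089210e-16
  1.33668544e+00  2.12843024e+00]
[ 597.81688011 -214.75650205  508.43268469] 60.698052815716714 2.2667 [ 521.6536709  -227.76266063  349.95788701] [-4.76026605e-01  2.84458306e-01  1.23591914e+00  2.98932729e-05
  1.62124942e+00  9.28149262e-01]
```

View pics/w1.png

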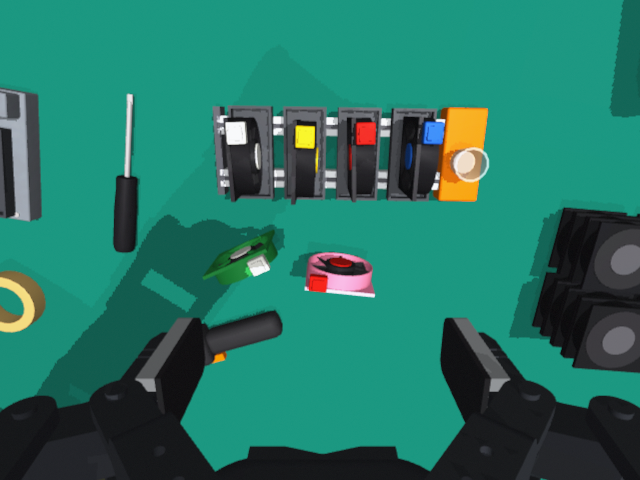

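The wrist view shows the four fans at (235,133), (305,138), (366,135) and (433,133), almost square to the tool. I'll enlarge it.

```bash
python3 - <<'E'
from h import *
im=load("w1.npz")["image"][95:210,210:445]
cv2.imwrite("pics/w1c.png",cv2.resize(im,None,fx=3.4,fy=3.4,interpolation=cv2.INTER_CUBIC))
E
```

```text
(no output)
```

View pics/w1c.png

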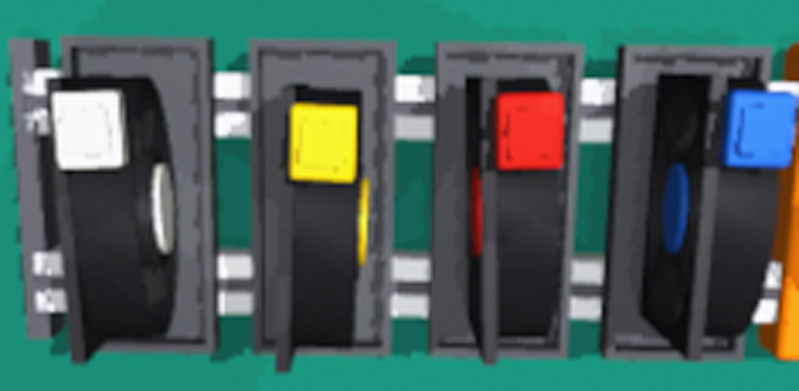

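The crop gives plug tops at white (90,126), yellow (325,138), red (531,127) and blue (760,124). Each fan has a flange on +y and a barrel on -y. I'll locate them and make the first transfer (white to bay 4).

```bash
python3 - <<'E'
from h import *
c=load("w1.npz")
pl=at_z(c,np.array([(760,124),(531,127),(325,138),(90,126)])/3.4+np.array([210,95])-.5+.5/3.4,120)
print(pl.round(1)); print(fit([(26,y) for y in(-90,-30,30,90)],pl))
P=cloud(c)
for u,v in [(433,133),(366,133),(305,135),(236,132),(455,190),(100,330)]: print(P[v,u].round(1))
# nest outer rim corners of white nest and red nest, z=40
k=at_z(c,np.array([(62,38),(213,38),(213,350),(436,42),(582,45),(568,357),(430,352)])/3.4+np.array([210,95])-.5+.5/3.4,40);print(k.round(1))
E
```

```text
[[ 599.  -317.7  120. ]
 [ 587.9 -257.1  120. ]
 [ 575.9 -202.9  120. ]
 [ 568.4 -140.   120. ]]
(array([ 557.19644975, -233.95266085]), np.float64(0.17470432012785372), array([[ 0.52232056,  0.32400345],
       [-0.07590115,  1.85681029],
       [-1.71702752, -2.97536592],
       [ 1.2706081 ,  0.79455217]]))
[ 597.3 -317.6  121.4]
[ 587.1 -257.4  120.7]
[ 576.1 -202.6  120.5]
[ 568.1 -139.8  119.5]
[ 538.5 -383.3   30.5]
[2.615e+02 4.250e+01 2.000e-01]
[[ 587.9 -113.    40. ]
 [ 595.9 -160.5   40. ]
 [ 495.9 -173.6   40. ]
 [ 606.6 -230.8   40. ]
 [ 613.4 -276.9   40. ]
 [ 513.6 -293.3   40. ]
 [ 507.5 -246.6   40. ]]
```

```bash
cat >> h.py <<'E'
IN=(np.array([556.3,-233.4]),0.172)
PL={"blue":(598,-317.5),"red":(586.8,-256.8),"yellow":(574.5,-202.3),"white":(567.4,-139.4)}
UP=215; GZ=90
def say(t):
    s=bot.read_state(); print(t,round(s["clock"],2),np.round(s["ee_pos"],1),"w",round(s["grip_width"],1),"gf",round(s["grip_force"],1),"ft",np.round(s["ft_force"],1))
def pick(n):
    th=IN[1]; p=np.array(PL[n])-26*np.array([np.cos(th),np.sin(th)])
    bot.move_gripper(44); bot.move_to([*p,UP],q(th))
    hit=bot.servo_line([*p,GZ],speed=110,until_force=8); say(f"down hit={hit}")
    if hit: raise SystemExit
    bot.move_gripper(15,40); say("grip")
    bot.servo_line([*p,UP],speed=110); say("lifted")
def place(bay):
    th=TE[1]; p=pt(TE,0,120-60*bay-30)if 0 else pt(TE,0,{1:90,2:30,3:-30,4:-90}[bay])
    bot.move_to([*p,UP],q(th)); bot.servo_line([*p,GZ+6],speed=110); bot.dwell(.2)
    hit=bot.servo_line([*p,GZ-5],speed=15,until_force=3); say(f"touch={hit}")
    bot.move_gripper(44); say("open"); bot.servo_line([*p,UP],speed=130)
E
python3 - <<'E'
from h import *
bot.move_gripper(44)
pick("white")
p=pt(TE,-90,0); bot.move_to([*p,260],q(0)); bot.dwell(.3); c=wrist("w2"); say("look")
E
```

```text
down hit=False 4.93 [ 542.1 -144.    90.7] w 44.1 gf 0.0 ft [ 0.8 -0.3 -0. ]
grip 5.27 [ 542.1 -143.9   90.8] w 22.7 gf 39.0 ft [-1.6  0.   5.8]
lifted 6.55 [ 541.5 -143.8  214.2] w 22.4 gf 39.2 ft [ 0.6  0.  -1.1]
look 8.46 [378.8 243.1 259.9] w 22.5 gf 39.2 ft [ 0.4 -0.5 -1.2]
```

View pics/w2.png

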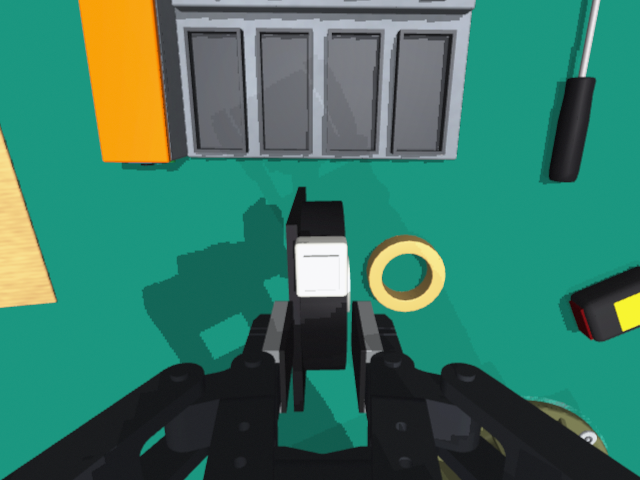

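White is held upright (plug at (322,267)). Bay centres in this view are at about (217,92), (285,92), (352,92) and (422,92). I'll refine the test rack pose and check the fan's offset in the hand.

```bash
python3 - <<'E'
from h import *
c=load("w2.npz")
cor=[(187,30),(243,29),(247,152),(194,154), (258,32),(312,33),(312,152),(263,153),(328,33),(381,33),(378,152),(328,153),(398,31),(453,31),(445,153),(391,152)]
b=at_z(c,cor,40).reshape(4,4,3); print(b[0].round(1),b[3].round(1)); m=b.mean(1); print(m.round(1)); print(fit([(0,y) for y in(90,30,-30,-90)],m))
print("yaw from edges",[float(np.arctan2(*( (k[0]+k[1]-k[2]-k[3])[[1,0]])).round(4)) for k in b])
print("plug rel tcp",at_z(c,[(323,266)],290)-bot.read_state()["ee_pos"])
im=c["image"][180:420,230:410]; cv2.imwrite("pics/w2c.png",cv2.resize(im,None,fx=2.5,fy=2.5))
E
```

```text
[[521.7 355.3  40. ]
 [522.4 308.8  40. ]
 [422.3 311.   40. ]
 [420.5 359.1  40. ]] [[521.  179.9  40. ]
 [521.  134.1  40. ]
 [421.4 131.8  40. ]
 [422.3 180.7  40. ]]
[[471.7 333.5  40. ]
 [470.8 274.2  40. ]
 [470.7 215.6  40. ]
 [471.4 156.6  40. ]]
(array([471.16789759, 244.97891672]), np.float64(-0.001846897570580422), array([[ 0.39905605, -1.42991572],
       [-0.38055713, -0.82138817],
       [-0.44590169,  0.60044862],
       [ 0.42740277,  1.65085528]]))
yaw from edges [-0.0296, -0.0044, 0.01, 0.0081]
plug rel tcp [[28.50210098 -0.20078559 30.07286936]]
```

View pics/w2c.png

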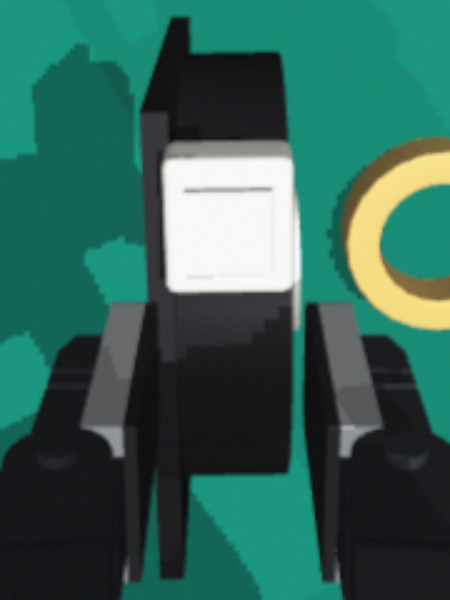

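```bash
cat >> h.py <<'E'
TE=(np.array([469.0,244.0]),-0.003)
E
python3 - <<'E'
from h import *
place(4)
bot.move_to([*pt(TE,-60,-30),300],q(TE[1])); bot.dwell(.3); wrist("w3"); say("look")
E
```

```text
touch=True 10.95 [468.8 154.   90.8] w 22.7 gf 40.6 ft [-1.4 -0.7  5.4]
open 11.29 [468.4 153.9  90.3] w 43.7 gf 0.0 ft [-0.6 -0.  -0.6]
look 13.3 [409.1 213.8 299.4] w 44.0 gf 0.0 ft [ 0.4 -0.2 -0.2]
```

View pics/w3.png

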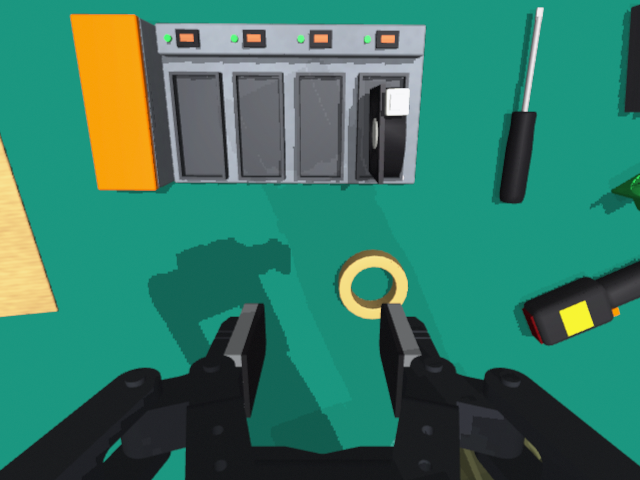

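White stands upright in bay 4 (rightmost, plug at (397,101)) and looks square. I'll do the rest the same way: yellow to bay 3, red to 2, blue to 1.

```bash
python3 - <<'E'
from h import *
for n,b in (("yellow",3),("red",2),("blue",1)):
    print(n); pick(n)
    s=bot.read_state()
    if not 20<s["grip_width"]<30: raise SystemExit("bad grip")
    place(b)
bot.move_to([*pt(TE,-60,0),300],q(TE[1])); bot.dwell(.3); wrist("w4"); say("look")
im=load("w4.npz")["image"][0:230,60:460]; cv2.imwrite("pics/w4c.png",cv2.resize(im,None,fx=2,fy=2))
E
```

```text
yellow
down hit=False 16.46 [ 549.2 -206.9   90.7] w 44.0 gf 0.0 ft [ 0.4  0.3 -0.2]
grip 16.79 [ 549.2 -206.9   90.8] w 22.8 gf 39.0 ft [-0.8  0.5  5.9]
lifted 18.07 [ 548.6 -206.6  214.2] w 22.5 gf 39.0 ft [-0.7  0.8 -1.2]
touch=True 21.54 [469.  214.2  90.8] w 22.8 gf 40.3 ft [-0.4  1.   5.1]
open 21.88 [468.6 213.9  90.2] w 43.9 gf 0.0 ft [ 0.7 -0.4  0.1]
red
down hit=False 26.26 [ 561.5 -261.4   90.8] w 43.9 gf 0.0 ft [ 0.   0.3 -0.1]
grip 26.59 [ 561.5 -261.5   90.8] w 22.9 gf 39.3 ft [-1.1  0.6  5.5]
lifted 27.88 [ 561.  -261.1  214.1] w 22.7 gf 39.2 ft [-0.2 -0.1 -1.4]
touch=True 31.73 [469.1 274.   90.8] w 22.5 gf 40.5 ft [-1.5 -0.3  6. ]
open 32.07 [468.8 273.8  90.2] w 43.8 gf 0.0 ft [ 0.1 -0.4 -0.2]
blue
down hit=False 36.84 [ 572.7 -322.1   90.8] w 43.8 gf 0.0 ft [ 0.1 -0.1  0.2]
grip 37.17 [ 572.7 -322.2   90.8] w 22.5 gf 39.2 ft [-1.3  0.5  5.9]
lifted 38.46 [ 572.2 -321.8  214.1] w 22.6 gf 39.2 ft [-0.2  0.5 -1.2]
touch=True 42.72 [469.3 334.   90.9] w 22.5 gf 40.5 ft [-1.4 -1.4  5.7]
open 43.06 [469.  333.8  90.1] w 44.2 gf 0.0 ft [-0.5  0.5  0.2]
look 45.12 [409.1 244.5 299.3] w 43.5 gf 0.0 ft [-0.3 -0.1 -0.1]
```

View pics/w4c.png

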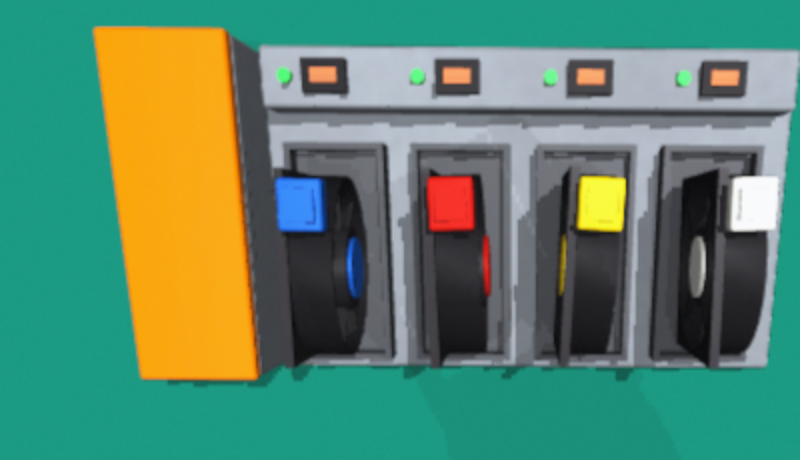

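All four stand upright in the order blue, red, yellow, white from the controller, plugs at crop (301,204), (451,203), (602,203) and (753,203). I'll check the numbers before handing in.

```bash
python3 - <<'E'
from h import *
c=load("w4.npz"); pl=at_z(c,np.array([(301,204),(451,203),(602,203),(753,203)])/2+[60,0],120); print(pl.round(1))
P=cloud(c); print([float(P[101,u][2].round(1)) for u in (210,285,361,436)])
f,th,r=fit([(26,y) for y in(90,30,-30,-90)],pl); print(f,th,r.round(1))
cor=np.array([(285,145),(387,147),(398,360),(662,147),(762,147),(652,362)])/2+[60,0]; print(at_z(c,cor,40).round(1))
s=bot.read_camera("scene"); cv2.imwrite("pics/s5.png",cv2.resize(s["image"][250:470,310:560],None,fx=2.6,fy=2.6))
E
```

```text
[[494.3 331.2 120. ]
 [494.6 272.8 120. ]
 [494.5 214.  120. ]
 [494.4 155.2 120. ]]
[121.3, 121.0, 120.1, 120.6]
[468.44440941 243.32728504] 0.00016932380176059016 [[-0.1 -2.1]
 [ 0.1 -0.5]
 [ 0.   0.7]
 [-0.1  1.9]]
[[522.5 357.   40. ]
 [521.5 309.   40. ]
 [420.9 308.7  40. ]
 [521.3 179.1  40. ]
 [521.2 131.9  40. ]
 [419.6 179.2  40. ]]
```

View pics/s5.png

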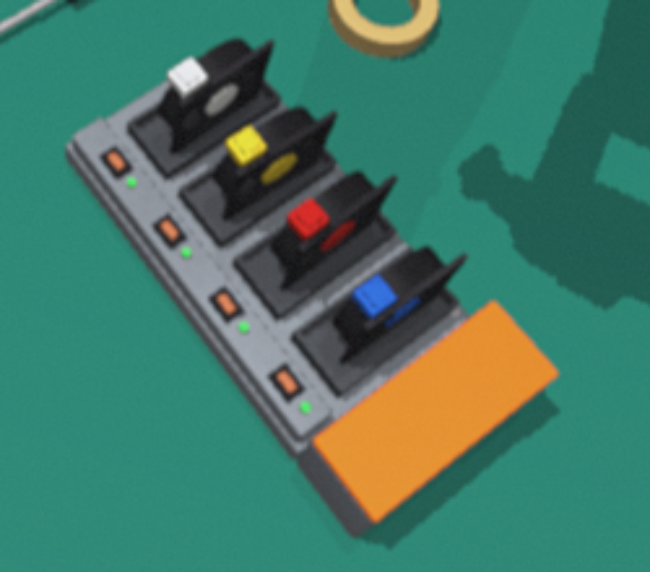

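The scene view confirms it: all four are upright, square and seated in their bays, with blue next to the controller. They are centred within about 3 mm, and the plug tops measure about 120 mm.

```bash
python3 -c "
from rig import bot
print(bot.finish_job())"
```

```text
the job is handed in; nothing more can be done
None
```

All four fans stand upright and square in the test rack, in the order blue, red, yellow, white from the controller; I handed the job in at about 45 s on the robot clock, and no verdict was returned.

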